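# Serve a crab piece on the click-stop serving slide

### The job

Lay the thicker of the two loose crab pieces in the tray of the serving slide, without dropping it. Then push the slide's sprung carriage (the upright plate is there to push on) gently away from you until it clicks into its catch and stays out by itself, the piece still in the tray, and let go; leave the other crab piece, the tub and the black-handled shears where they are.

Things in the scene. Friction and masses are not known exactly. Their poses are not given: they have to be found in the camera images.
- housing: Fixed aluminium bed of the serving slide, 300 x 150 x 42 mm, steel runners to 48 mm. Origin: centre of its underside, on the table. Its x runs along the slide, away from the robot: the way to push; z up. The catch, hidden inside, is set anew each time: it clicks at 50 to 110 mm of carriage travel from home. Directly behind the click begins a soft stop, 1.5 N/mm, solid after 6 mm more.
- carriage: Steel carriage, bed 180 (x) x 125 (y) x 6 mm, tray at its far end, upright push plate at the robot's end. Origin: centre of the bed's underside, 48 mm above the table; axes as the housing's; at home its x is -50 mm in the housing's frame. It only slides along housing x, at most 125 mm. A return spring of 2.2 to 3 N sends it home at about 0.1 m/s whenever let go uncaught. 0.35 to 0.65 kg.
- tray (a point): Centre of the inner floor of the carriage's open steel tray, 59 mm above the table; inside 109 (x) x 119 (y) mm, walls 3 mm thick and 13 mm above this floor. Axes as the carriage.
- push_face (a point): Middle of the robot-side face of the push plate, 83 mm above the table; it looks along housing -x, free in front. Plate 80 mm wide (y), 8 mm thick, bottom 54, top edge 100 mm above the table, where a lip 5 mm thick reaches 8 mm beyond the far side. 43 mm between plate and tray wall. A closed gripper can push here.
- crab_thick: The thicker loose crab leg piece, orange-white, about 34 x 88 x 22 mm, 35 to 70 g; lies on the table to the right of the slide. Origin: centre of its underside; long axis is its y, to be gripped across its x (34 mm).
- crab_thin: The flatter crab leg piece, about 36 x 96 x 11 mm, lying near the thick one (they may have changed places); origin centre of underside, long axis y. Must stay.
- tub: White deli tub with crab meat, 90 mm across, 45 mm high, on the left; origin centre of underside. Must stay.
- shears: Black-handled kitchen shears lying flat on the left, 184 x 73 x 9 mm; origin centre of underside. Must stay.
- plate_top (a point): Middle of the top edge of the push plate, 100 mm above the table. Feel of a slow push here: 2 to 4 N at first; about 18 mm before the click point it jumps within 2 mm to 10-17 N, then falls off over the next 12 mm; the last 5 mm or so the carriage snaps ahead of the pusher by itself and is caught: no force. Let go before that, it runs home. More than 30 N is too hard.

How it is judged (in metres and radians):
On the way:
1. the thick crab piece lies released in the tray, the carriage still within 20 mm of its home end (x of crab_thick in the frame of tray between -0.06 and 0.06 m and y of crab_thick in the frame of tray between -0.06 and 0.06 m and z of crab_thick in the frame of tray below 0.025 m and contact force between the fingers and crab_thick below 0.05 N and x of carriage in the frame of housing below -0.03 m), for 0.2 s.
At the end, for the whole second after the job is handed in: Let go, the carriage stands still at least 45 mm out from its home end (only the catch can hold it there), and the thick crab piece lies at rest in the tray: its origin within 60 mm of the tray's centre in x and y and no more than 25 mm above its floor (x of carriage in the frame of housing above -0.005 m and linear speed of carriage below 0.005 m/s and x of crab_thick in the frame of tray between -0.06 and 0.06 m and y of crab_thick in the frame of tray between -0.06 and 0.06 m and z of crab_thick in the frame of tray below 0.025 m and linear speed of crab_thick below 0.02 m/s); the robot touches nothing.
It fails at once if the carriage is pushed or pulled with more than 30 N (contact force between the fingers and carriage above 30 N).
It fails at once if the thick crab piece is dropped or thrown (faster than 0.8 m/s while out of the fingers) (contact force between the fingers and crab_thick below 0.02 N and linear speed of crab_thick above 0.8 m/s).
It fails at once if the thin crab piece, the tub or the shears are moved by more than 30 mm (distance of any of crab_thin, tub, shears from where it was at the start of the episode above 0.03 m).
It also fails if it takes over 72 s, if anything falls off the work surface, if the arm or the gripper's body presses on something with over 40 N, if the wrist force passes 120 N, or if a joint passes its speed limit or range.

### The arm

A 6-joint arm with a two-finger parallel gripper is mounted at the origin on a cart in front of the work surface, level with it; the furniture and walls round the work are solid. World frame = base frame: x ahead of the robot, y to its left, z up, the work surface at z = 0. Lengths are in mm, angles in rad, forces in N, time in s.
With the tool pointing down it reaches from about 275 to 750 mm from the base axis. Payload 10.2 kg.
Tool frame: the origin (TCP) lies at the centre of the arm's flange, where the gripper is bolted on; the fingertips stand 173 mm ahead of it and the grasp point (between the pads) lies 155 mm ahead of it; z points along the fingers, y is the line along which they close (so a half turn about z gives the same grasp; the last joint's range is limited). The gripper opens to 85 mm and grips with 20 to 120 N. Pads are 22 mm wide; open, the fingers measure 114 mm over their backs; the gripper's body (76 mm by 85 mm) begins 54 mm behind the grasp point. The pads swing forward as they close: fully open they stand 13 mm farther back than shut.
Start: joints at [-0.223, 0.313, 1.498, -0, 1.331, -0.223], TCP at [525.007, -0.014, 404.694] pointing down, gripper open.
Joint ranges: [-2.94, 2.94], [-0.97, 2.17], [0.19, 2.56], [-1.23, 4.37], [0.02, 3.11], [-2.88, 2.88]. Speed limits (rad/s): [2.39, 2.39, 3.01, 3.14, 3.14, 3.14].

### API

Orientations are given as a unit quaternion [w, x, y, z].
In Python, from rig import status, capture, camera_info, ticket gives the robot as it stands.
- The arm moves only by the shell command python3 -m crank 'ROWS' [FORCE]. ROWS is JSON, a list of rows, each a list of 7 numbers: the shift along the tool's x, y, z as a fraction of full scale, then the turn, a rotation vector about the tool's x, y, z as a fraction of full scale, then the closure, from 0 (fully open) to 1 (shut). A call has 1 to 12 rows; each row is the pose to reach, as a shift and turn from the pose commanded when the call began, along the tool's axes at that moment; what a row does not reach only later rows make up. Full scale, the value 1, is 0.1 m for a shift and 45 degrees for a turn. A row lasts 1/10 s, in which the tool goes at most 50 mm and 8.59 degrees, less where a joint would pass 70% of its speed; a pose out of reach is approached as far as the arm can. A call with a number of a shift or a turn outside -1 to 1 is refused whole. A call with a gripper value outside its range is refused whole. The fingers move at their own pace and stop on an object; FORCE is the grip in N (left out, the last holds). Time passes only in rows, so rows that repeat a pose let the fingers close. It gives the time, the measured TCP pose, the force, the opening and the grip force at its end, in the units of the state.
- status.sense(): the state, without advancing time (a new reading comes with each control period).
- capture(name): name is "scene" or "side" or "wrist"; returns (picture, depth): 384x512x3 uint8, red, green, blue; 384x512 float32, mm along the optical axis (not along the pixel's ray), 0 where there is no reading.
- camera_info(name): a dict with "K" (3x3 intrinsics, pixels), "D" ([k1, k2, p1, p2, k3] as OpenCV has them; the pictures are not rectified), "camera_from_world" (4x4, takes a point from world to camera coordinates). Camera axes: x right, y up, looking along -z (the intrinsics and any distortion apply to the point x, -y, -z); pixel columns grow to the right and rows downward; lengths in mm; the calibration is good to about 2 mm. A picture is of the moment at which its call begins: read the wrist's pose just before it. camera_info takes no time and is no camera call; for the wrist camera it gives the pose at the moment of the call.
- ticket.finish_job(): hands the job in; it is judged then, once.
The state is a dict: "time_s": time; "joints": joint angles; "dq": joint speeds; "tau": joint torques, N m; "eef_pos": TCP position; "ee_rot": TCP orientation; "force": force on the tool from outside, world axes, zero at the start; "wrist_torque": the same for the moment, N m; "grip_width": opening from 0.0 (shut) to 1.0 (fully open); "grip_force": force on a finger pad.
Only numpy, scipy, OpenCV 4.12 (cv2) and the standard library are available. Lean on these libraries where they do the work, as an engineer would, in place of code of your own. Each camera call takes 0.05 s, during which the arm holds its last target. There are 200 camera calls.

## Working session

There is one attempt and no reset: what is moved stays moved. The work goes in short steps, Python scripts to look and compute and a shell command to move; the robot and the scene stay as the last step left them, time stands still between calls to the robot, and variables do not carry over. Pictures are saved under pics/ and viewed, at most 10 in all, crops included, and the job is handed in when it is done.

```bash
mkdir -p pics; ls
python3 - <<'E'
from rig import status, capture, camera_info
import cv2,numpy as np
s=status.sense();print(s)
ims=[]
for n in ["scene","side","wrist"]:
    i=camera_info(n);p,d=capture(n);np.savez(f"pics/{n}0.npz",p=p,d=d,**{k:np.array(v) for k,v in i.items()})
    print(n,i["K"],i["D"],np.round(i["camera_from_world"],3).tolist())
    cv2.imwrite(f"pics/{n}0.png",cv2.cvtColor(p,cv2.COLOR_RGB2BGR))
E
```

```text
pics
{'time_s': 0.0, 'joints': array([-2.23430049e-01,  3.13460614e-01,  1.49844137e+00,  7.23189316e-06,
        1.33102196e+00, -2.23355122e-01]), 'dq': array([ 0.00014556, -0.00167617,  0.0008799 ,  0.00187017,  0.00136099,
        0.0009777 ]), 'tau': array([-5.78409599e-04, -4.12261176e+01, -2.59742296e+01, -3.58453699e-04,
        4.11797926e-03, -1.23038126e-05]), 'eef_pos': array([ 5.24961477e+02, -1.85982761e-02,  4.04127887e+02]), 'ee_rot': array([-5.65131648e-04,  7.07133723e-01,  7.07079525e-01, -3.51739644e-04]), 'force': array([-0.92631704, -0.55322818,  0.29449725]), 'wrist_torque': array([ 0.02677452, -0.00037587, -0.00889056]), 'grip_force': 0.0, 'grip_width': 1.0036514742967924}
scene [[450.38802993   0.         255.34883891]
 [  0.         450.38802993 186.97690629]
 [  0.           0.           1.        ]] [0.06148914 0.         0.         0.         0.        ] [[0.733, -0.68, -0.013, -376.282], [0.322, 0.33, 0.887, -264.735], [-0.6, -0.654, 0.461, -941.114], [0.0, 0.0, 0.0, 1.0]]
side [[493.60624433   0.         259.72755912]
 [  0.         493.60624433 193.11410499]
 [  0.           0.           1.        ]] [-0.07965935  0.          0.          0.          0.        ] [[0.997, -0.076, -0.006, -531.15], [0.048, 0.573, 0.818, -130.3], [-0.059, -0.816, 0.575, -1503.984], [0.0, 0.0, 0.0, 1.0]]
wrist [[287.66755472   0.         257.33729477]
 [  0.         287.66755472 185.52371941]
 [  0.           0.           1.        ]] [-0.05059875  0.          0.          0.          0.        ] [[1.0, 0.0, -0.0, -525.343], [-0.001, 0.95, -0.314, 41.114], [0.0, 0.314, 0.95, -380.053], [0.0, 0.0, 0.0, 1.0]]
```

View pics/scene0.png

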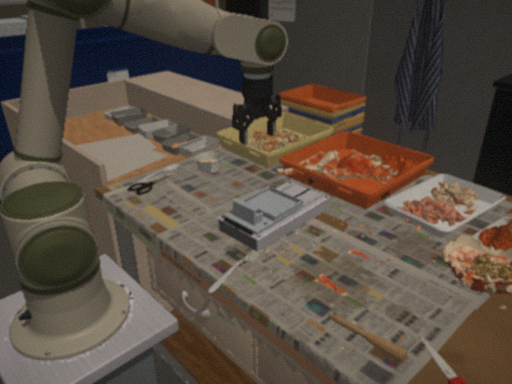

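View pics/wrist0.png

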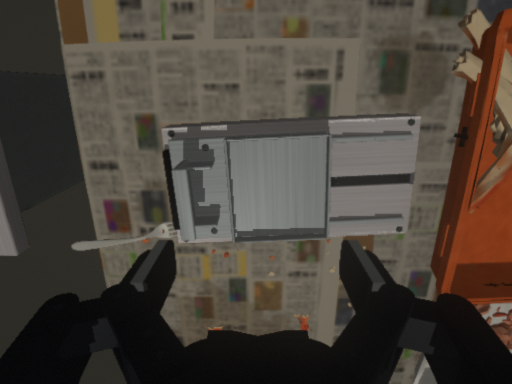

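View pics/side0.png

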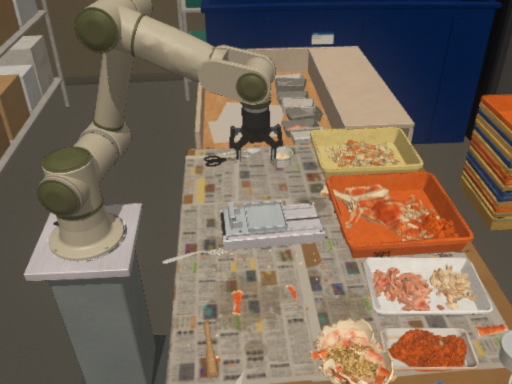

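The side view shows the slide around (272,223), crab pieces at (237,300) and (292,291), the tub at (283,153) and the shears at (215,160). In the wrist view, the push plate's near edge is at column 170 or so, and the tray spans columns 230-328, rows 137-238.

```bash
cat > h.py <<'E'
import numpy as np,cv2
from rig import status,capture,camera_info
def grab(n,tag):
    i=camera_info(n);p,d=capture(n);i={k:np.array(v,float) for k,v in i.items()}
    cv2.imwrite(f"pics/{n}{tag}.png",cv2.cvtColor(p,cv2.COLOR_RGB2BGR));np.savez(f"pics/{n}{tag}.npz",p=p,d=d,**i)
    return i,p,d
def load(n,tag):
    z=np.load(f"pics/{n}{tag}.npz");return {k:z[k] for k in("K","D","camera_from_world")},z["p"],z["d"]
def rays(i,uv):
    q=cv2.undistortPoints(np.array(uv,float).reshape(-1,1,2),i["K"],i["D"]).reshape(-1,2)
    T=i["camera_from_world"];R=T[:3,:3];o=-R.T@T[:3,3]
    return o,np.c_[q[:,0],-q[:,1],-np.ones(len(q))]@R   # unit depth along axis
def plane(i,uv,z):
    o,d=rays(i,uv);return o+d*((z-o[2])/d[:,2])[:,None]
def dep(i,uv,D):
    o,d=rays(i,uv);uv=np.array(uv,int);return o+d*D[uv[:,1],uv[:,0]][:,None]
def tri(i1,uv1,i2,uv2):
    o1,d1=rays(i1,[uv1]);o2,d2=rays(i2,[uv2]);A=np.c_[d1[0],-d2[0]]
    t=np.linalg.lstsq(A,o2-o1,rcond=None)[0];a=o1+d1[0]*t[0];b=o2+d2[0]*t[1];return (a+b)/2,np.linalg.norm(a-b)
def orange(p):
    h=cv2.cvtColor(p,cv2.COLOR_RGB2HSV);return cv2.inRange(h,(0,110,90),(18,255,255))
E
python3 - <<'E'
from h import *
for n,c in(("side",[(237,300),(292,291)]),("scene",[(332,284),(357,252)])):
    i,p,d=load(n,0);m=orange(p)
    k,l,st,ce=cv2.connectedComponentsWithStats(m)
    for x in c:
        j=[a for a in range(1,k) if np.hypot(*(ce[a]-x))<18 and st[a,4]>8]
        for a in j:
            ys,xs=np.where(l==a);P=dep(i,np.c_[xs,ys],d)
            print(n,ce[a].round(),st[a],plane(i,[ce[a]],15).round(),np.median(P,0).round(),np.percentile(P[:,2],[10,90]).round(1))
i,p,d=load("wrist",0)
for uv,z in(((163,128),42),((420,117),42),((409,234),42),((183,242),42),((229,138),72),((328,135),72),((328,238),72),((234,240),72)):
    print(uv,plane(i,[uv],z).round(),dep(i,[uv],d).round())
E
```

```text
side [236. 297.] [231 281  12  33 235] [[ 449. -303.   15.]] [ 448. -296.    9.] [ 2.7 12.9]
side [292. 291.] [287 286   9  15  63] [[ 596. -294.   15.]] [ 598. -282.    4.] [1.  5.4]
scene [330. 284.] [316 274  30  20 214] [[ 444. -315.   15.]] [ 447. -309.   10.] [ 6.  12.8]
scene [358. 253.] [350 250  19   9  66] [[ 582. -292.   15.]] [ 598. -281.    2.] [0.4 3.9]
(163, 128) [[417.  40.  42.]] [[417.  40.  41.]]
(420, 117) [[712.  54.  42.]] [[711.  54.  43.]]
(409, 234) [[724. -96.  42.]] [[ 748. -118.    0.]]
(183, 242) [[ 428. -107.   42.]] [[ 428. -107.   42.]]
(229, 138) [[496.  33.  72.]] [[495.  32.  66.]]
(328, 135) [[599.  37.  72.]] [[600.  36.  70.]]
(328, 238) [[609. -84.  72.]] [[ 628. -123.    2.]]
(234, 240) [[498. -87.  72.]] [[498. -88.  69.]]
```

```bash
python3 -m crank '[[-0.5,0,0,0,0,0,0],[-1,0,0,0,0,0,0]]'
python3 -m crank '[[-0.5,-0.2,0.2,0,0,0,0],[-1,-0.4,0.4,0,0,0,0]]'
python3 -m crank '[[-0.5,0,0.2,0,0,0,0],[-0.6,0,0.4,0,0,0,0],[-0.6,0,0.4,0,0,0,0],[-0.6,0,0.4,0,0,0,0],[-0.6,0,0.4,0,0,0,0]]'
python3 - <<'E'
from h import *
i,p,d=grab("wrist",1)
m=orange(p);k,l,st,ce=cv2.connectedComponentsWithStats(m)
for a in range(1,k):
    if st[a,4]>60:
        ys,xs=np.where(l==a);P=dep(i,np.c_[xs,ys],d);print(ce[a].round(),st[a],np.median(P,0).round(),np.percentile(P[:,2],[10,50,90,98]).round(1))
E
```

```text
time_s: 0.35
eef_pos: [524.9, -100.4, 404.6]
ee_rot: [-0.0, 0.706, 0.708, -0.0]
force: [0.9, -0.1, 0.3]
grip_width: 0.999
grip_force: 0.0
time_s: 0.55
eef_pos: [489.5, -188.7, 369.3]
ee_rot: [0.0, 0.707, 0.707, 0.0]
force: [0.2, 0.5, 0.1]
grip_width: 0.999
grip_force: 0.0
time_s: 1.05
eef_pos: [490.5, -246.1, 331.0]
ee_rot: [0.001, 0.707, 0.708, 0.0]
force: [0.3, -0.8, -0.6]
grip_width: 1.001
grip_force: 0.0
[122.  49.] [116  46  12   8  70] [ 361. -126.    3.] [1.5 2.9 4.  4.5]
[244.  73.] [241  69   8  10  61] [ 479. -149.    4.] [2.3 4.  5.3 7. ]
[306. 133.] [296 126  22  14  98] [ 540. -207.    1.] [0.3 1.3 2.2 2.5]
[289. 142.] [285 130  10  23 195] [ 525. -217.    1.] [0.4 1.2 2.1 2.5]
[354. 201.] [343 185  21  43 407] [ 600. -281.    2.] [1.2 2.3 4.  8.5]
[223. 228.] [212 201  26  61 947] [ 453. -310.    9.] [ 7.   9.4 11.5 12.9]
[131. 256.] [126 249  11  19 103] [ 339. -354.    2.] [0.4 1.5 2.2 3.4]
[168. 315.] [162 300  13  31 177] [ 381. -428.   17.] [15.6 17.2 18.5 19. ]
[414. 372.] [393 359  41  25 473] [ 683. -495.   49.] [43.3 49.1 52.9 71.5]
```

View pics/wrist1.png

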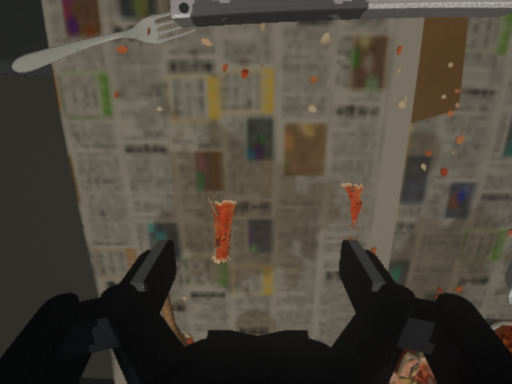

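Run:
```python
from h import *
out=[]
for n,t in(("wrist",1),("side",0)):
    i,p,d=load(n,t)
    if n=="wrist": box=(195,170,180,110)
    else: box=(215,270,100,60)
    x,y,w,h=box;ys,xs=np.mgrid[y:y+h,x:x+w];P=dep(i,np.c_[xs.ravel(),ys.ravel()],d)
    Z=P[:,2].reshape(h,w);print(n,"table z",np.median(Z))
    m=((Z-np.median(Z)>4)&(Z<60)).astype(np.uint8);k,l,st,ce=cv2.connectedComponentsWithStats(m)
    for a in range(1,k):
        if st[a,4]>25:
            s=(l==a).ravel();r=cv2.minAreaRect(P[s,:2].astype(np.float32));print(st[a],np.round(r[0]),np.round(r[1]),round(r[2]),np.percentile(P[s,2],[50,90,98]).round(1))
    v=np.clip(Z*8+40,0,255).astype(np.uint8)
    a=cv2.resize(cv2.cvtColor(p[y:y+h,x:x+w],cv2.COLOR_RGB2BGR),(400,400*h//w),interpolation=0);b=cv2.resize(cv2.applyColorMap(v,2),(400,400*h//w),interpolation=0)
    out.append(np.hstack([a,b]))
cv2.imwrite("pics/crop1.png",np.vstack(out))
```

```text
wrist table z 1.5965058336307436
[  13   24   30   70 1140] [ 453. -315.] [85. 32.] 89 [ 9.6 12.1 16. ]
side table z 2.4410064131055265
[ 16  20  12  25 194] [ 448. -315.] [88. 29.] 87 [10.7 14.4 17.6]
```

View pics/crop1.png

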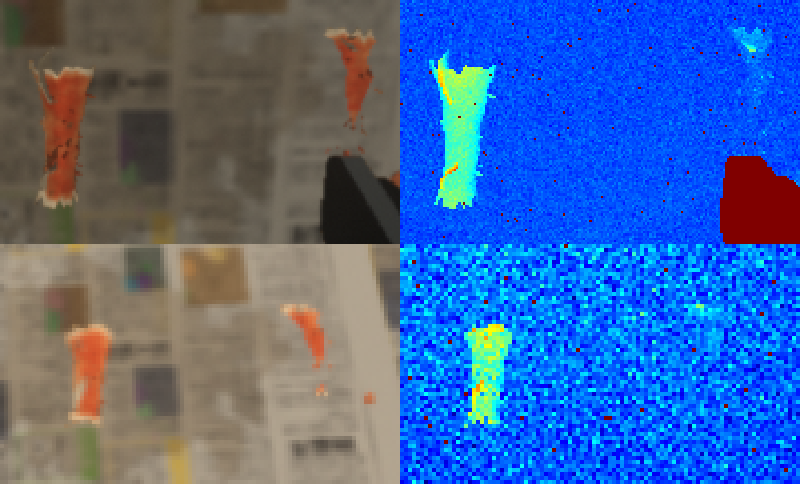

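The top-left and bottom-left crops show the thick piece: a raised body about 88x32 mm centred near (451,-315) with its axis along world y. The right-hand piece is nearly flat and is the thin one.

```bash
python3 -m crank '[[-0.33,-0.2,0.3,0,0,0,0],[-0.67,-0.39,0.6,0,0,0,0],[-0.67,-0.39,0.9,0,0,0,0],[-0.67,-0.39,0.9,0,0,0,0],[-0.67,-0.39,0.9,0,0,0,0],[-0.67,-0.39,0.9,0,0,0,0]]' 30
python3 - <<'E'
from h import *
i,p,d=grab("wrist",2);s=status.sense();print(s["eef_pos"])
ys,xs=np.mgrid[120:384,170:350];P=dep(i,np.c_[xs.ravel(),ys.ravel()],d);Z=P[:,2].reshape(xs.shape)
m=((Z>5)&(Z<30)&(p[120:384,170:350,0]>p[120:384,170:350,2]*1.3)).astype(np.uint8);k,l,st,ce=cv2.connectedComponentsWithStats(m);a=1+st[1:,4].argmax();q=(l==a).ravel()
print(st[a],cv2.minAreaRect(P[q,:2].astype(np.float32)),np.percentile(P[q,2],[10,50,90,98]))
for y in range(-350,-270,12):
    r=q&(abs(P[:,1]-y)<6)
    if r.sum()>5: print(y,np.percentile(P[r,0],[2,98]).round(),np.percentile(P[r,2],[50,95]).round(1))
E
```

```text
time_s: 1.7
eef_pos: [452.1, -313.5, 242.0]
ee_rot: [0.002, 0.707, 0.708, -0.0]
force: [0.5, -0.0, 0.2]
grip_width: 1.001
grip_force: 0.0
[ 451.94927184 -313.5896255   241.83072017]
[  66   27   44  108 2625] ((452.8420715332031, -315.014404296875), (85.3696517944336, 31.719106674194336), 88.82703399658203) [ 7.20658172  9.58760196 12.09888359 16.1279388 ]
-350 [438. 457.] [ 9.9 11.6]
-338 [441. 459.] [ 8.9 13.9]
-326 [443. 460.] [ 9.  17.1]
-314 [443. 461.] [ 9.  10.7]
-302 [443. 463.] [ 9.5 11. ]
-290 [441. 467.] [10.4 14.2]
-278 [438. 468.] [11.3 14.5]
```

```bash
python3 -m crank '[[0,0,0.3,0,0,0,0],[0,0,0.55,0,0,0,0],[0,0,0.68,0,0,0,0],[0,0,0.68,0,0,0,0],[0,0,0.68,0,0,0,0.3],[0,0,0.68,0,0,0,0.6],[0,0,0.68,0,0,0,1],[0,0,0.68,0,0,0,1],[0,0,0.68,0,0,0,1],[0,0,0.68,0,0,0,1],[0,0,0.68,0,0,0,1],[0,0,0.68,0,0,0,1]]' 30
python3 -m crank '[[0,0,0,0,0,0,1],[0,0,0,0,0,0,1],[0,0,0,0,0,0,1],[0,0,0,0,0,0,1]]'
```

```text
time_s: 2.95
eef_pos: [451.4, -314.3, 173.1]
ee_rot: [0.001, 0.707, 0.707, -0.0]
force: [-1.2, 0.4, 7.8]
grip_width: 0.343
grip_force: 31.9
time_s: 3.35
eef_pos: [451.4, -314.3, 173.1]
ee_rot: [0.001, 0.707, 0.707, -0.0]
force: [-1.7, 0.9, 7.6]
grip_width: 0.343
grip_force: 31.9
```

```bash
python3 -m crank '[[0,0,-0.1,0,0,0,1],[0,0,-0.3,0,0,0,1],[0,0,-0.6,0,0,0,1],[0,0,-0.9,0,0,0,1],[0,0,-1,0,0,0,1],[0,0,-1,0,0,0,1]]'
python3 - <<'E'
from h import *
i,p,d=load("wrist",0)
ys,xs=np.mgrid[150:225:3,245:315:3];P=dep(i,np.c_[xs.ravel(),ys.ravel()],d);print("floor",np.median(P[:,2]))
i2,p2,d2=load("side",0)
# floor point seen by both: side-view depth
ys,xs=np.mgrid[100:260,150:440];P=dep(i,np.c_[xs.ravel(),ys.ravel()],d)
for lo,hi,nm in((38,52,"housing"),(54,64,"floor+bed"),(67,80,"rim"),(92,106,"platetop")):
    q=(P[:,2]>lo)&(P[:,2]<hi);print(nm,q.sum(),np.median(P[q],0).round(1),[np.round(v,2) for v in cv2.minAreaRect(P[q,:2].astype(np.float32))])
ys,xs=np.mgrid[200:250,218:330];P=dep(i2,np.c_[xs.ravel(),ys.ravel()],d2)
for lo,hi,nm in((54,64,"floor"),(67,80,"rim"),(92,106,"platetop")):
    q=(P[:,2]>lo)&(P[:,2]<hi);print(nm,q.sum(),np.median(P[q],0).round(1),[np.round(v,2) for v in cv2.minAreaRect(P[q,:2].astype(np.float32))])
i,p,d=grab("side",3)
E
python3 -c "
import cv2;a=cv2.imread('pics/wrist0.png')[100:260,140:440];b=cv2.imread('pics/side3.png')[150:330,170:370]
cv2.imwrite('pics/c3.png',cv2.vconcat([cv2.resize(a,(560,299)),cv2.resize(b[:107*2-20],(560,300))]))"
```

```text
time_s: 3.95
eef_pos: [451.3, -314.1, 273.2]
ee_rot: [0.001, 0.707, 0.707, -0.0]
force: [0.8, -0.7, -0.8]
grip_width: 0.342
grip_force: 28.9
floor 57.11429863740082
housing 11703 [649.9   5.4  42.2] [array([590.92, -42.01]), array([347.08, 184.79]), np.float64(2.7)]
floor+bed 11635 [537.8 -23.5  57. ] [array([513.11, -28.61]), array([186.38, 124.55]), np.float64(2.82)]
rim 1537 [520.3 -17.6  69.9] [array([525.38, -28.43]), array([164.36, 125.33]), np.float64(2.99)]
platetop 1143 [449.6 -28.9 100. ] [array([449.12, -32.43]), array([16.43, 80.51]), np.float64(2.78)]
floor 1105 [531.4 -28.7  57.1] [array([508.83, -30.75]), array([187.44, 132.89]), np.float64(4.12)]
rim 196 [507.3 -62.5  70. ] [array([520.43, -30.65]), array([166.12, 131.04]), np.float64(2.82)]
platetop 95 [445.7 -37.1  99.4] [array([445.57, -35.01]), array([15.64, 83.93]), np.float64(3.32)]
```

View pics/c3.png

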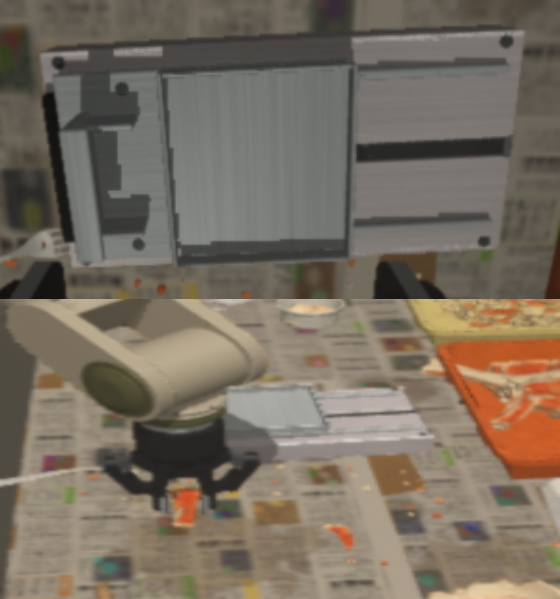

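The top crop shows the push plate on the left with its far-side lip, and the empty tray in the middle. The bottom crop shows the thick piece held between the fingers and the thin piece undisturbed.

```bash
python3 -m crank '[[0.1,0.15,-0.1,0,0,0,1],[0.3,0.4,-0.2,0,0,0,1],[0.55,0.7,-0.2,0,0,0,1],[0.8,0.9,-0.2,0,0,0,1],[0.95,0.98,-0.2,0,0,0,1]]'
python3 -m crank '[[0.25,0,0,0,0,0,1],[0.5,0,0,0,0,0,1],[0.75,0,0,0,0,0,1],[0.95,0,0,0,0,0,1]]'
python3 -m crank '[[0.3,0,0,0,0,0,1],[0.6,0,0,0,0,0,1],[0.85,0,0.1,0,0,0,1],[0.97,0,0.2,0,0,0,1],[0.97,0,0.3,0,0,0,1],[0.97,0,0.3,0,0,0,1],[0.97,0,0.3,0,0,0,1]]'
```

```text
time_s: 4.5
eef_pos: [550.2, -217.2, 289.9]
ee_rot: [-0.001, 0.706, 0.708, -0.0]
force: [0.0, 0.2, -0.9]
grip_width: 0.343
grip_force: 28.9
time_s: 4.9
eef_pos: [548.6, -123.1, 290.6]
ee_rot: [-0.001, 0.707, 0.707, -0.0]
force: [0.2, 0.6, -0.8]
grip_width: 0.345
grip_force: 28.9
time_s: 5.6
eef_pos: [549.3, -28.2, 261.5]
ee_rot: [-0.0, 0.708, 0.707, -0.0]
force: [-0.6, -0.3, -0.1]
grip_width: 0.343
grip_force: 28.9
```

```bash
python3 -m crank '[[0,0,0.06,0,0,0,1],[0,0,0.12,0,0,0,1],[0,0,0.18,0,0,0,1],[0,0,0.22,0,0,0,1],[0,0,0.25,0,0,0,1],[0,0,0.27,0,0,0,1],[0,0,0.27,0,0,0,1],[0,0,0.27,0,0,0,1]]'
python3 -m crank '[[0,0,0.01,0,0,0,1],[0,0,0.015,0,0,0,1],[0,0,0.015,0,0,0,1]]'
```

```text
time_s: 6.4
eef_pos: [549.2, -27.0, 235.0]
ee_rot: [0.0, 0.707, 0.707, 0.0]
force: [0.1, -0.5, 0.1]
grip_width: 0.342
grip_force: 28.9
time_s: 6.7
eef_pos: [549.2, -27.0, 233.4]
ee_rot: [-0.0, 0.707, 0.707, -0.0]
force: [0.3, 0.5, -0.1]
grip_width: 0.34
grip_force: 28.9
```

```bash
python3 -m crank '[[0,0,0.01,0,0,0,1],[0,0,0.01,0,0,0,1],[0,0,0.01,0,0,0,0.6],[0,0,0.01,0,0,0,0.5],[0,0,0.01,0,0,0,0.45],[0,0,0.01,0,0,0,0.45],[0,0,0.01,0,0,0,0.45],[0,0,0.01,0,0,0,0.45],[0,0,0.01,0,0,0,0.45]]'
python3 -m crank '[[0,0,-0.1,0,0,0,0.45],[0,0,-0.3,0,0,0,0.45],[0,0,-0.6,0,0,0,0.45],[0,0,-0.9,0,0,0,0.45],[0,0,-1,0,0,0,0.45],[0,0,-1,0,0,0,0.45],[0,0,-1,0,0,0,0.45]]'
python3 - <<'E'
from h import *
i,p,d=grab("wrist",4)
ys,xs=np.mgrid[0:384,0:512];P=dep(i,np.c_[xs.ravel(),ys.ravel()],d)
q=(P[:,2]>92)&(P[:,2]<106)&(P[:,0]<480)&(P[:,0]>400);print("plate",q.sum(),cv2.minAreaRect(P[q,:2].astype(np.float32)) if q.sum() else 0)
q=(orange(p).ravel()>0)&(P[:,2]>60)&(P[:,2]<90)&(P[:,0]<620);print("crab",q.sum(),cv2.minAreaRect(P[q,:2].astype(np.float32)),np.median(P[q,2]))
E
```

```text
time_s: 7.6
eef_pos: [549.2, -27.0, 232.3]
ee_rot: [-0.0, 0.707, 0.707, -0.0]
force: [-0.3, 0.7, 0.2]
grip_width: 0.552
grip_force: 0.0
time_s: 8.3
eef_pos: [549.0, -27.0, 331.3]
ee_rot: [-0.001, 0.707, 0.707, -0.0]
force: [0.3, -0.2, -0.9]
grip_width: 0.553
grip_force: 0.0
plate 2022 ((449.50897216796875, -32.166236877441406), (16.407207489013672, 80.16980743408203), 3.242849111557007)
crab 1653 ((552.7435302734375, -29.200027465820312), (27.434417724609375, 75.19904327392578), 1.7191375494003296) 66.45122177027551
```

View pics/wrist4.png

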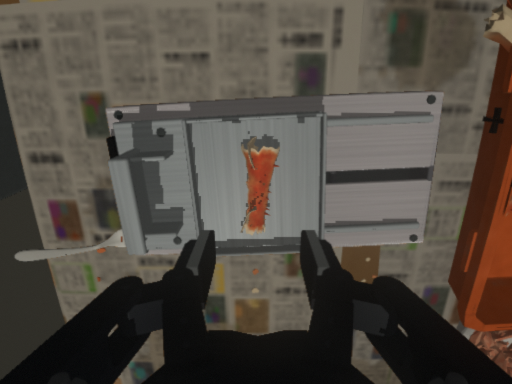

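The thick piece lies in the tray at about (260,185) and the carriage is still at home. Next I go behind the push plate with the gripper closed and turned.

```bash
python3 -m crank '[[0,-0.3,0,0,0,0.15,1],[-0.03,-0.6,0,0,0,0.3,1],[-0.05,-0.9,0,0,0,0.5,1],[-0.07,-1,0,0,0,0.65,1],[-0.07,-1,0,0,0,0.8,1],[-0.07,-1,0,0,0,0.95,1],[-0.07,-1,0,0,0,1,1],[-0.07,-1,0,0,0,1,1]]' 60
python3 -m crank '[[-0.1,-0.1,0,0,0,0.15,1],[-0.2,-0.2,0,0,0,0.3,1],[-0.24,-0.24,0,0,0,0.45,1],[-0.24,-0.24,0,0,0,0.6,1],[-0.24,-0.24,0,0,0,0.75,1],[-0.24,-0.24,0,0,0,0.935,1],[-0.24,-0.24,0,0,0,0.935,1],[-0.24,-0.24,0,0,0,0.935,1],[-0.24,-0.24,0,0,0,0.935,1]]'
python3 - <<'E'
from h import *
from scipy.spatial.transform import Rotation as R
s=status.sense();q=s["ee_rot"];print(s["eef_pos"],s["joints"].round(2));print(R.from_quat(np.roll(q,-1)).as_matrix().round(3))
E
```

```text
time_s: 9.15
eef_pos: [449.0, -34.0, 331.3]
ee_rot: [-0.001, 0.924, 0.383, -0.001]
force: [-0.6, 1.2, 0.0]
grip_width: 0.003
grip_force: 0.0
time_s: 10.05
eef_pos: [415.2, -34.0, 332.1]
ee_rot: [-0.0, 1.0, 0.027, -0.0]
force: [0.1, 0.4, 0.6]
grip_width: 0.002
grip_force: 0.0
[415.24269758 -34.04796098 332.14425367] [-0.36  0.15  1.91  0.    1.08  1.15]
[[ 0.999  0.054 -0.   ]
 [ 0.054 -0.999  0.   ]
 [-0.    -0.    -1.   ]]
```

```bash
python3 -m crank '[[0,0,0.3,0,0,0,1],[0,0,0.6,0,0,0,1],[0,0,0.85,0,0,0,1],[0,0,0.91,0,0,0,1],[0,0,0.91,0,0,0,1],[0,0,0.91,0,0,0,1]]'
python3 -m crank '[[0.02,0,0,0,0,0,1],[0.04,0,0,0,0,0,1],[0.06,0,0,0,0,0,1],[0.08,0,0,0,0,0,1],[0.1,0,0,0,0,0,1],[0.12,0,0,0,0,0,1],[0.14,0,0,0,0,0,1],[0.15,0,0,0,0,0,1],[0.16,0,0,0,0,0,1],[0.17,0,0,0,0,0,1],[0.18,0,0,0,0,0,1],[0.18,0,0,0,0,0,1]]'
```

```text
time_s: 10.65
eef_pos: [415.6, -34.1, 242.4]
ee_rot: [0.0, 1.0, 0.026, 0.001]
force: [0.3, 0.7, 0.9]
grip_width: -0.0
grip_force: 0.0
time_s: 11.85
eef_pos: [433.3, -33.1, 241.3]
ee_rot: [-0.0, 1.0, 0.026, -0.0]
force: [-1.6, -1.3, 0.6]
grip_width: 0.0
grip_force: 1.0
```

```bash
python3 -m crank '[[0.02,0,0,0,0,0,1],[0.04,0,0,0,0,0,1],[0.06,0,0,0,0,0,1],[0.08,0,0,0,0,0,1],[0.1,0,0,0,0,0,1],[0.12,0,0,0,0,0,1],[0.14,0,0,0,0,0,1],[0.16,0,0,0,0,0,1],[0.18,0,0,0,0,0,1],[0.2,0,0,0,0,0,1],[0.22,0,0,0,0,0,1],[0.24,0,0,0,0,0,1]]'
python3 - <<'E'
from h import *
i,p,d=grab("scene",5);i,p,d=grab("wrist",5)
ys,xs=np.mgrid[0:384,0:512];P=dep(i,np.c_[xs.ravel(),ys.ravel()],d)
q=(P[:,2]>93)&(P[:,2]<106)&(P[:,0]<500)&(P[:,0]>440);print("plate",q.sum(),cv2.minAreaRect(P[q,:2].astype(np.float32)) if q.sum() else 0)
q=(orange(p).ravel()>0)&(P[:,2]>60)&(P[:,2]<90);print("crab",q.sum(),np.median(P[q],0))
E
```

```text
time_s: 13.05
eef_pos: [457.3, -31.9, 241.3]
ee_rot: [-0.0, 1.0, 0.026, -0.0]
force: [-2.6, -0.5, -1.6]
grip_width: 0.002
grip_force: 1.7
plate 6959 ((466.3813781738281, -31.154708862304688), (38.98054885864258, 80.16521453857422), 2.4332151412963867)
crab 3634 [572.9846247  -28.99252778  66.30050964]
```

```bash
python3 -m crank '[[0.01,0,0,0,0,0,1],[0.02,0,0,0,0,0,1],[0.03,0,0,0,0,0,1],[0.04,0,0,0,0,0,1],[0.05,0,0,0,0,0,1],[0.06,0,0,0,0,0,1],[0.07,0,0,0,0,0,1],[0.08,0,0,0,0,0,1],[0.09,0,0,0,0,0,1],[0.1,0,0,0,0,0,1]]' | egrep 'eef|force'
```

```text
eef_pos: [467.3, -31.4, 241.4]
force: [-3.6, -0.6, -0.4]
grip_force: 1.6
```

```bash
python3 -m crank '[[0.01,0,0,0,0,0,1],[0.02,0,0,0,0,0,1],[0.03,0,0,0,0,0,1],[0.04,0,0,0,0,0,1],[0.05,0,0,0,0,0,1],[0.06,0,0,0,0,0,1]]' | egrep 'eef|force'
```

```text
eef_pos: [473.3, -31.1, 241.4]
force: [-3.3, -1.2, 0.3]
grip_force: 1.6
```

```bash
python3 -m crank '[[0.01,0,0,0,0,0,1],[0.02,0,0,0,0,0,1],[0.03,0,0,0,0,0,1],[0.04,0,0,0,0,0,1],[0.05,0,0,0,0,0,1],[0.06,0,0,0,0,0,1],[0.07,0,0,0,0,0,1],[0.08,0,0,0,0,0,1]]' | egrep 'eef|force'
```

```text
eef_pos: [481.2, -30.7, 241.4]
force: [-3.2, -0.9, -0.9]
grip_force: 1.6
```

```bash
python3 -m crank '[[0.01,0,0,0,0,0,1],[0.02,0,0,0,0,0,1],[0.03,0,0,0,0,0,1],[0.04,0,0,0,0,0,1],[0.05,0,0,0,0,0,1],[0.06,0,0,0,0,0,1],[0.07,0,0,0,0,0,1],[0.08,0,0,0,0,0,1]]' | egrep 'eef|force'
```

```text
eef_pos: [489.2, -30.3, 241.4]
force: [-2.8, -1.2, -0.2]
grip_force: 1.6
```

```bash
python3 -m crank '[[0.01,0,0,0,0,0,1],[0.02,0,0,0,0,0,1],[0.03,0,0,0,0,0,1],[0.04,0,0,0,0,0,1],[0.05,0,0,0,0,0,1],[0.06,0,0,0,0,0,1],[0.07,0,0,0,0,0,1],[0.08,0,0,0,0,0,1]]' | egrep 'eef|force'
```

```text
eef_pos: [497.2, -29.9, 241.4]
force: [-2.6, -2.3, 0.2]
grip_force: 1.7
```

```bash
python3 -m crank '[[0.01,0,0,0,0,0,1],[0.02,0,0,0,0,0,1],[0.03,0,0,0,0,0,1],[0.04,0,0,0,0,0,1],[0.05,0,0,0,0,0,1],[0.06,0,0,0,0,0,1],[0.07,0,0,0,0,0,1],[0.08,0,0,0,0,0,1]]' | egrep 'eef|force'
```

```text
eef_pos: [505.2, -29.5, 241.4]
force: [-4.3, -2.1, 0.6]
grip_force: 1.7
```

```bash
python3 -m crank '[[0.01,0,0,0,0,0,1],[0.02,0,0,0,0,0,1],[0.03,0,0,0,0,0,1],[0.04,0,0,0,0,0,1],[0.05,0,0,0,0,0,1],[0.06,0,0,0,0,0,1],[0.07,0,0,0,0,0,1],[0.08,0,0,0,0,0,1]]' | egrep 'eef|force'
```

```text
eef_pos: [512.9, -29.1, 241.4]
force: [-5.7, -2.7, 2.4]
grip_force: 3.1
```

```bash
python3 -m crank '[[0.01,0,0,0,0,0,1],[0.02,0,0,0,0,0,1],[0.03,0,0,0,0,0,1],[0.04,0,0,0,0,0,1]]' | egrep 'eef|force'
```

```text
eef_pos: [517.2, -28.9, 241.4]
force: [-2.3, -1.7, -0.3]
grip_force: 1.4
```

```bash
python3 -m crank '[[0.01,0,0,0,0,0,1],[0.02,0,0,0,0,0,1]]' | egrep 'eef|force'
python3 - <<'E'
from h import *
i,p,d=grab("wrist",6)
ys,xs=np.mgrid[0:384,0:512];P=dep(i,np.c_[xs.ravel(),ys.ravel()],d)
q=(orange(p).ravel()>0)&(P[:,2]>60)&(P[:,2]<90);print("crab",q.sum(),np.median(P[q],0))
print(status.sense()["force"])
E
```

```text
eef_pos: [519.3, -28.7, 241.4]
force: [-1.3, -0.5, -1.3]
grip_force: 0.5
crab 3611 [634.85624936 -25.48523435  66.29794177]
[ 0.31071995 -0.61964872  0.18606614]
```

View pics/wrist6.png

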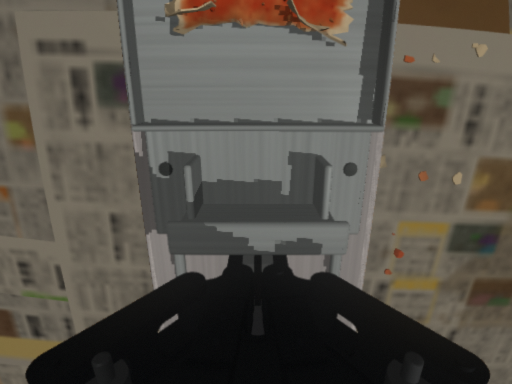

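The image shows the plate's lip at row ~235 just ahead of the fingertips and the piece still in the tray at the top. I compare it with the earlier in-contact image to see whether the carriage has run ahead.

Run:
```python
from h import *
g=[]
i,p,d=grab("wrist",7)
for t in(5,6,7):
    i,p,d=load("wrist",t);a=cv2.cvtColor(p,cv2.COLOR_RGB2GRAY)[60:180,210:300].astype(np.float32);g.append(a)
    print(t,dep(i,[(260,120),(260,240)],d).round(1).tolist())
w=np.outer(np.hanning(120),np.hanning(90)).astype(np.float32)
print(cv2.phaseCorrelate(g[0],g[1],w),cv2.phaseCorrelate(g[1],g[2],w),status.sense()["force"])
```

```text
5 [[524.3, -30.1, 57.5], [476.8, -32.4, 98.8]]
6 [[586.0, -26.9, 55.4], [539.5, -29.1, 100.3]]
7 [[586.4, -26.9, 57.3], [539.1, -29.1, 99.4]]
((-19.710440203844925, 0.027084357635224876), 0.46443171271571404) ((-5.28658741773264, 0.7812253871607169), 0.26099530114067926) [ 0.47537442  0.10530527 -0.09546786]
```

Run:
```python
from h import *
for t in(5,6,7):
    i,p,d=load("wrist",t);a=cv2.cvtColor(p,cv2.COLOR_RGB2GRAY)[:,215:300].mean(1);gr=np.abs(np.diff(a))
    print(t,[(int(r),round(float(gr[r]),1)) for r in np.argsort(-gr[90:255])[:8]+90])
```

```text
5 [(125, 22.2), (124, 17.0), (130, 13.2), (221, 12.6), (222, 12.4), (120, 12.1), (119, 11.6), (131, 11.5)]
6 [(125, 21.3), (124, 17.9), (130, 17.3), (120, 12.2), (222, 12.1), (119, 12.0), (179, 11.9), (121, 11.7)]
7 [(130, 20.9), (125, 20.5), (124, 19.5), (221, 14.0), (222, 12.6), (120, 12.2), (180, 12.1), (179, 12.0)]
```

The carriage still sits against the fingers, so it is at the end of the force drop and has not snapped yet. I go on in small steps.

```bash
cat > chk.py <<'E'
from h import *
import sys
t=sys.argv[1];i,p,d=grab("wrist",t);a=cv2.cvtColor(p,cv2.COLOR_RGB2GRAY)[:,215:300].mean(1);gr=np.abs(np.diff(a))
print(t,[(int(r),round(float(gr[r]),1)) for r in np.argsort(-gr[90:255])[:6]+90],status.sense()["force"].round(1))
E
python3 -m crank '[[0.01,0,0,0,0,0,1],[0.015,0,0,0,0,0,1],[0.015,0,0,0,0,0,1]]' | egrep 'eef|force'; python3 chk.py 8
```

```text
eef_pos: [520.7, -28.6, 241.5]
force: [-0.5, 0.8, 0.2]
grip_force: 0.0
8 [(117, 26.7), (123, 22.0), (118, 16.3), (214, 13.3), (113, 12.2), (121, 11.7)] [0.5 0.8 0.3]
```

The tray edge moved from row 125 to 117 and the grip force is 0, so the carriage has snapped ahead. I back off now.

```bash
python3 -m crank '[[-0.05,0,0,0,0,0,1],[-0.1,0,0,0,0,0,1],[-0.2,0,0,0,0,0,1],[-0.3,0,0,0,0,0,1],[-0.3,0,-0.2,0,0,0,1],[-0.3,0,-0.5,0,0,0,1],[-0.3,0,-0.9,0,0,0,1],[-0.3,0,-1,0,0,0,1],[-0.3,0,-1,0,0,0,1],[-0.3,0,-1,0,0,0,1]]'
python3 - <<'E'
from h import *
import time
for t in(9,10):
    i,p,d=grab("wrist",t)
    ys,xs=np.mgrid[0:384,0:512];P=dep(i,np.c_[xs.ravel(),ys.ravel()],d)
    q=(P[:,2]>93)&(P[:,2]<106)&(P[:,0]<600)&(P[:,0]>400)&(ys.ravel()<300);print("plate",q.sum(),np.median(P[q],0).round(1))
    q=(orange(p).ravel()>0)&(P[:,2]>60)&(P[:,2]<90);print("crab",q.sum(),np.median(P[q],0).round(1))
E
```

```text
time_s: 20.8
eef_pos: [490.1, -30.2, 340.2]
ee_rot: [-0.0, 1.0, 0.025, -0.001]
force: [-0.5, -0.0, -0.2]
grip_width: 0.0
grip_force: 0.0
plate 2402 [544.4 -27.9 100. ]
crab 296 [635.9 -28.2  65. ]
plate 2494 [544.6 -27.5  99.9]
crab 263 [635.8 -29.2  64.9]
```

View pics/wrist10.png

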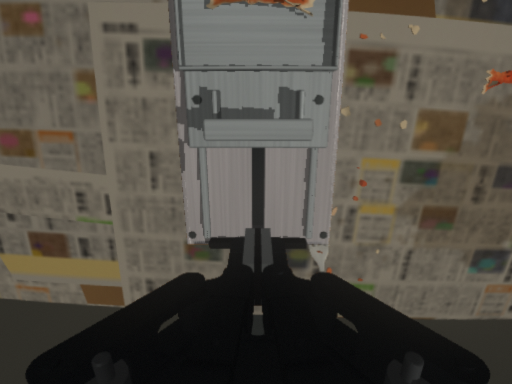

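The carriage stays out, with its plate at about x = 544 (row 130) and the fingers clear. The piece is in the tray at the top of the image.

```bash
python3 -c "
from rig import ticket;print(ticket.finish_job())"
```

```text
the job is handed in; nothing more can be done
None
```

The thick crab piece is in the tray, the carriage is caught about 95 mm out from home with the gripper clear of it, and the job is handed in at about 21 s; the verdict was not shown, and the thin piece, tub and shears were never touched.

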